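Set the stop of a stamping jig to a notebook

ROBOT

A 6-joint arm with a two-finger parallel gripper is mounted at the origin on the work surface. World frame = base frame: x ahead of the robot, y to its left, z up, the work surface at z = 0. Lengths are in m, angles in rad, forces in N, time in s.
With the tool pointing down it reaches from about 0.25 to 0.725 m from the base axis. Payload 4 kg.
Tool frame: the origin (TCP) lies midway between the tips of the shut fingers; the grasp point (between the pads) lies 19 mm behind it; z points along the fingers, y is the direction in which the jaws open and shut (so a half turn about z gives the same grasp; the last joint's range is limited). The gripper opens to 85 mm and grips with 20 to 120 N. Pads are 22 mm wide; open, the fingers measure 114 mm over their backs; the gripper's body (76 mm by 85 mm) begins 54 mm behind the grasp point. The pads swing forward as they close: fully open they stand 13 mm farther back than shut.
Start: joints at [0, 0.241, 0.005, 1.335, 0, 1.571], TCP at [0.5, -0, 0.231] pointing down, gripper open.
Joint ranges: [-2.72, 2.72], [-1.05, 1.87], [-1.09, 1.28], [-1.99, 2.15], [-1.42, 1.44], [-3.14, 3.14]. Speed limits (rad/s): [2.79, 2.79, 3.14, 3.14, 3.14, 3.14].

INTERFACE

Orientations are given as a unit quaternion [x, y, z, w].
In Python, from workcell import get_obs, camera, camera_model, job_done, masks_of gives the robot as it stands.
- The arm moves only by the tool jog_arm, never from a script. Its argument "deltas" is a list that holds one entry, the list of rows, each a list of 7 numbers: the shift along the tool's x, y, z in mm, then the turn, a rotation vector about the tool's x, y, z in degrees, then the finger opening in mm, from 0 to 85.4. A call has 1 to 5 rows; each row shifts and turns the pose as measured when the row begins, along the tool's axes as they then stand; what a row does not reach is not made up. A row lasts 1/10 s, in which the tool goes at most 50 mm and 8.59 degrees, less where a joint would pass 70% of its speed; a pose out of reach is approached as far as the arm can. A call with a gripper value outside its range is refused whole. The fingers move at their own pace and stop on an object; the grip force is fixed at half the most. Time passes only in rows, so rows that do not move let the fingers close. It gives the time, the measured TCP pose, the force and the opening at its end, in the units of the state.
- get_obs(): the state, without advancing time (a new reading comes with each control period).
- camera(name): name is "scene" or "side" or "wrist"; returns the picture (420x560x3 uint8, red, green, blue); there is no depth.
- camera_model(name): a dict with "fovy" (degrees; the focal length in pixels is half the picture's height over the tangent of half this angle, whatever the lens; pixels are square), "cx", "cy" (the principal point, pixels), "pose" (4x4, takes a point from camera to world coordinates); the wrist camera has in their place "T_tool_cam" (4x4, takes a point from camera to tool coordinates, whose origin is the TCP and whose axes are the flange's). Camera axes: x right, y down, z forward; pixel columns grow to the right and rows downward; lengths in m; the calibration is good to about 2 mm. A picture is of the moment at which its call begins: read the wrist's pose just before it. camera_model takes no time and is no camera call.
- job_done(): hands the job in, once; it reports no verdict.
Trained networks look in the newest picture that a camera, given by its name, has taken for a name from the list of things; names that differ only in an ending like _2 or _b are one class to them, and where a whole thing is asked for, a point or a joint stands for the part that bears it (a point fixed in the world has none). Each returns a list of dicts, best first, with "conf" (0 to 1); they miss things now and then, are a little off and sometimes report something else, mostly with a low value. They report only what shows in the picture. A call takes as long as a camera call. They do not tell look-alikes from the thing itself.
- masks_of(target, camera): "pixels" (420x560 bool, what is visible of it) and "at" ([column, row] in pixels, amid what is visible of it).
The state is a dict: "clock": time; "joint_pos": joint angles; "joint_vel": joint speeds; "tau": joint torques, N m; "eef_pos": TCP position; "tool_rot": TCP orientation; "ft_force": force on the tool from outside, world axes, zero at the start; "ft_torque": the same for the moment, N m; "grip_width": finger opening in m.
Only numpy, scipy, OpenCV 4.12 (cv2) and the standard library are available. Lean on these libraries where they do the work, as an engineer would, in place of code of your own. Each camera call takes 0.05 s, during which the arm holds its last target. There are 200 camera calls.

TASK

Set the foil-stamping jig up for the green notebook lying in it: push the notebook home into the corner, flat against the rail and the end fence, free the blue stop's red clamp knob, bring the stop gently along the rail until it just touches the notebook, and lock the knob again with the stop there. Do not squeeze the notebook hard. Leave the other things on the table where they are.

Things in the scene. Friction and masses are not known exactly. Their poses are not given: they have to be found in the camera images.
- jig: register jig, fixed to the table: dark steel base plate 200 (x) x 360 (y) x 12 mm thick with a red-brown sheet on it (its rail has a 6 mm rib along the rear edge). Origin: centre of the plate's underside, on the table; x points from its front edge (nearer the robot) to the rail, y along the rail from the end fence towards the stop, z up
- corner (a point): inner corner of the jig, at jig (60, -150, 12) mm, on the plate's top; axes as the jig's. The aluminium rail (30 x 30 mm section, 360 mm long, top 42 mm over the table) has its front face, against which the notebook goes, at jig x = 60 mm; the aluminium end fence (22 mm high, top 34 mm over the table) has its inner face at jig y = -150 mm and reaches from jig x = -50 to 60 mm
- notebook: dark green hard-backed notebook with a black strap, loose on the jig's plate: 105 (x) x 148 (y) x 16 mm, about 180 g, origin: centre of its underside, axes as the jig's when square. At home in the corner it is at jig (7.5, -76, 12) mm. It starts 3 to 22 mm short of the rail and of the end fence, up to 3 degrees askew, and slides easily, at under 1 N
- stop: the blue stop: a saddle 46 (x) x 50 (y) x 18 mm riding on the rail, its top 60.5 mm over the table, and the blade that meets the notebook, 78 mm long (jig x -26 to 52 mm), 12 mm thick, 14 to 31 mm over the table. Origin: on the rail's top (jig x = 75, z = 42 mm) under the knob's axis; axes as the jig's. Clamp free, it slides along jig y at about 2 N; locked, it holds 20 N
- stop_face (a point): middle of the blade's face that meets the notebook (looks to the jig's -y), at jig x = 15 mm, 22 mm over the table. Starts 190 to 250 mm from the end fence; 148 mm from it when it touches the notebook at home. The knob's axis is 60 mm from it towards jig +x and 25 mm towards jig +y; axes as the jig's
- knob (a joint): turn of the red clamp knob in rad about its upright axis; clockwise from above grows and tightens. 0 (end stop): free, bar along the rail; 1.6 (end stop): locked, bar across the rail. No bite below 0.6, then steadily stiffer; locked above 1.25. Stays where it is left; takes 0.13 N m free, about 0.25 N m locked. Starts locked, 1.35 to 1.6
- knob_grip (a point): grip point on the knob's axis, 85 mm over the table, midway up its red bar: 62 mm long with rounded ends, 13 mm thick, 30 mm high (70 to 100 mm over the table); free space beneath it down to the saddle's top (60.5 mm). Its y lies along the bar and turns with the knob (at knob value 0 it is the jig's y). At jig x = 75 mm; rides with the stop
- die: bystander: small brass stamping die, 52 x 34 x 10 mm, lying on the jig's plate at its free end; origin under its centre
- marker: bystander: black and blue felt marker, 137 mm long, 16 mm thick, lying on the table in front of the jig, along its own x; origin on the table under its middle
- tape_dispenser: bystander: grey tape dispenser with a brown roll, 150 x 66 x 100 mm, right of the jig; origin under its centre
- gold_foil: bystander: gold foil roll standing beside the jig, left or right, 60 mm across, 64 mm high; origin under its centre
- copper_foil: bystander: copper-coloured foil roll standing beside the jig, left or right, 60 mm across, 64 mm high; origin under its centre
- water_bottle: bystander: clear bottle with a blue cap, 64 mm across, 210 mm high, left of the jig; origin under its centre
- mug: bystander: white mug, 80 mm across, 92 mm high, left of the jig; origin under its centre
- spare_notebook: bystander: dark red notebook, 105 x 148 x 16 mm, lying on the table right of the jig; origin under its centre
Not all that is in view belongs to the job. Leave any orange, purple or yellow look-alike of the notebook alone.

How it is judged:
On the way, in this order (a step that is already met when the one before it is completed fails the run):
1. the clamp knob is turned free (value of joint knob below 0.65 rad), for 0.1 s.
2. the stop is brought up to the notebook (y of stop_face in the frame of notebook below 0.076 m), for 0.1 s.
At the end, for the whole second after the job is handed in: The notebook lies flat in the corner, within 2 mm of the rail and of the end fence and square within 0.02 rad; the stop's face is within 2 mm of the notebook; the knob is locked (above 1.25 rad); all at rest (x of notebook in the frame of jig above 0.0055 m and y of notebook in the frame of jig below -0.074 m and angle between the y axis of notebook and the y axis of jig, either way round below 0.02 rad and angle between notebook's own z axis and vertical below 0.03 rad and z of notebook in the frame of jig below 0.0145 m and y of stop_face in the frame of notebook between 0.072 and 0.076 m and value of joint knob above 1.25 rad and linear speed of stop below 0.005 m/s); the robot touches nothing.
It fails at once if the stop squeezes the notebook with more than 30 N (contact force between stop and notebook above 30 N).
It fails at once if a bystander is moved more than 30 mm (distance of any of die, marker, tape_dispenser, gold_foil, copper_foil, water_bottle, mug, spare_notebook from where it was at the start of the episode above 0.03 m).
It also fails if it takes over 56 s, if anything falls off the work surface, if the arm or the gripper's body presses on something with over 40 N, if the wrist force passes 120 N, or if a joint passes its speed limit or range.

## Working session

There is one attempt and no reset: what is moved stays moved. The work goes in short steps, Python scripts to look and compute and a tool call to move; the robot and the scene stay as the last step left them, time stands still between calls to the robot, and variables do not carry over. Pictures are saved under pics/ and viewed, about 8 in all and at most 12, crops included, and the job is handed in when it is done.

Besides the shell and the picture viewer there is one more tool, called as name([rows], argument=value, ...), one row to a line, values as JSON. jog_arm: Moves the arm, as the interface text tells. Its arguments: {"type":"object","properties":{"deltas":{"type":"array"}},"required":["deltas"]}

```bash
mkdir -p pics; ls; python3 - <<'E'
from workcell import *
import cv2,numpy as np
o=get_obs();print({k:np.round(v,3).tolist() for k,v in o.items()})
for n in("scene","side","wrist"):
    im=camera(n);cv2.imwrite(f"pics/{n}0.png",im[:,:,::-1]);m=camera_model(n);print(n,{k:np.round(v,4).tolist() for k,v in m.items()})
a=cv2.imread("pics/scene0.png");cv2.imwrite("pics/scene0b.png",cv2.resize(a,(800,600),interpolation=cv2.INTER_CUBIC))
E
```

```text
pics
{'clock': 0.0, 'joint_pos': [0.0, 0.241, 0.004, 1.335, 0.0, 1.571], 'joint_vel': [0.001, -0.0, 0.001, 0.001, -0.0, -0.0], 'tau': [0.001, -37.232, 25.241, 0.017, 0.0, 0.0], 'eef_pos': [0.499, 0.0, 0.23], 'tool_rot': [0.707, 0.707, -0.001, -0.001], 'ft_force': [0.853, 0.12, -0.199], 'ft_torque': [-0.013, 0.009, -0.014], 'grip_width': 0.085}
scene {'fovy': 44.8671, 'cx': 277.2427, 'cy': 211.8172, 'pose': [[-0.1767, 0.7562, -0.63, 1.4808], [0.9842, 0.1273, -0.1232, 0.1967], [-0.013, -0.6418, -0.7668, 1.2794], [0.0, 0.0, 0.0, 1.0]]}
side {'fovy': 51.7872, 'cx': 276.7746, 'cy': 209.7686, 'pose': [[-0.7575, -0.3559, 0.5472, -0.1866], [-0.6526, 0.3941, -0.6471, 0.82], [0.0147, -0.8474, -0.5308, 0.7641], [0.0, 0.0, 0.0, 1.0]]}
wrist {'fovy': 63.2115, 'cx': 284.5911, 'cy': 211.8677, 'T_tool_cam': [[-0.0016, -0.9464, -0.323, 0.0824], [1.0, -0.0013, -0.0013, -0.0003], [0.0008, -0.323, 0.9464, -0.1428], [0.0, 0.0, 0.0, 1.0]]}
```

View pics/scene0b.png

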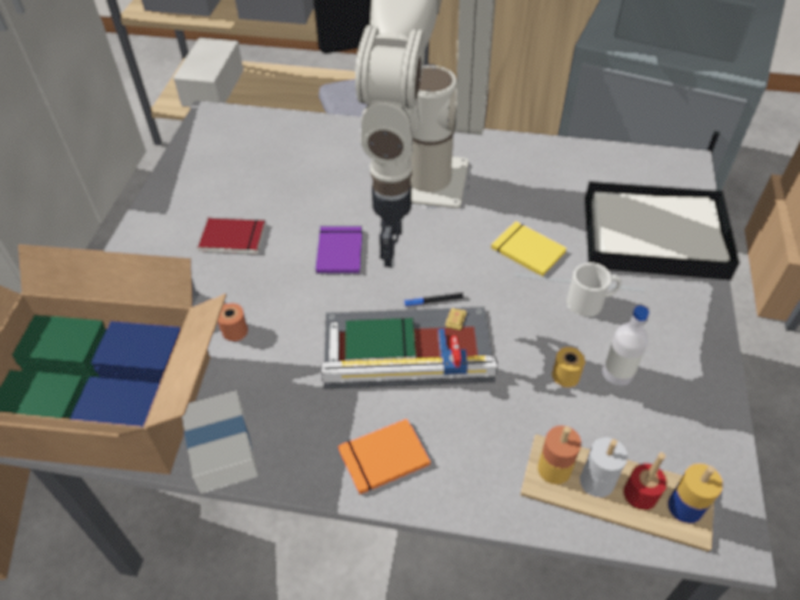

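View pics/side0.png

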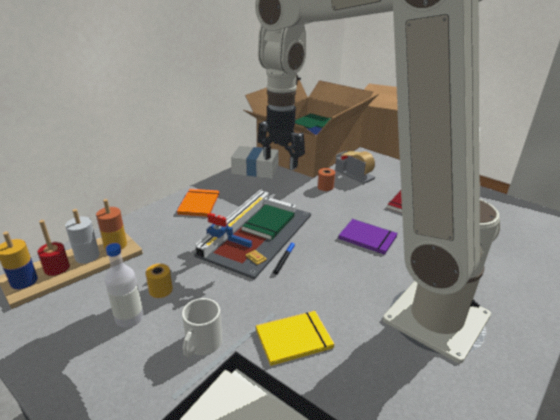

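View pics/wrist0.png

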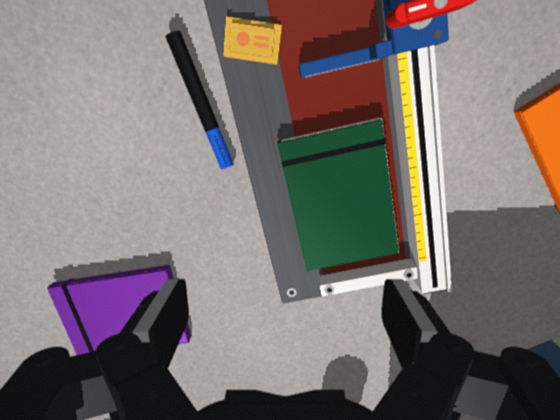

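jog_arm([
  [[35, 0, -30, 0, 0, 0, 85], [35, 0, -30, 0, 0, 0, 85], [35, 0, -10, 0, 0, 0, 85], [0, 0, 0, 0, 0, 0, 85], [0, 0, 0, 0, 0, 0, 40]],
])

```text
clock: 0.65
eef_pos: [0.4983, 0.1074, 0.2998]
tool_rot: [0.708, 0.706, -0.003, -0.003]
ft_force: [-0.7, -0.7, 0.6]
grip_width: 0.0727
```

```bash
cat > h.py <<'E'
from workcell import *
import cv2,numpy as np
from scipy.spatial.transform import Rotation as R
def look(name,tag=None,scale=1):
    o=get_obs();im=camera(name);m=camera_model(name)
    if name=="wrist":
        T=np.eye(4);T[:3,:3]=R.from_quat(o['tool_rot']).as_matrix();T[:3,3]=o['eef_pos'];P=T@m['T_tool_cam']
    else:P=np.array(m['pose'])
    f=210/np.tan(np.radians(m['fovy']/2));K=np.array([[f,0,m['cx']],[0,f,m['cy']],[0,0,1]])
    if tag:
        cv2.imwrite(f"pics/{tag}.png",im[:,:,::-1]);np.savez(f"pics/{tag}.npz",P=P,K=K,im=im)
    return im,P,K,o
def load(tag):
    d=np.load(f"pics/{tag}.npz");return d['im'],d['P'],d['K']
def proj(X,P,K):
    X=np.atleast_2d(X);c=(X-P[:3,3])@P[:3,:3];u=c@K.T;return u[:,:2]/u[:,2:]
def back(px,z,P,K):
    px=np.atleast_2d(px);d=np.c_[px,np.ones(len(px))]@np.linalg.inv(K).T@P[:3,:3].T;o=P[:3,3];return o+d*((z-o[2])/d[:,2])[:,None]
def j2w(X,q):
    X=np.atleast_2d(X)/1000.;c,s=np.cos(q[2]),np.sin(q[2]);return np.c_[q[0]+c*X[:,0]-s*X[:,1],q[1]+s*X[:,0]+c*X[:,1],X[:,2]]
def st():
    o=get_obs();return {k:np.round(o[k],4).tolist() for k in('clock','joint_pos','eef_pos','tool_rot','ft_force','grip_width')}
E
python3 - <<'E'
from h import *
im,P,K,o=look("wrist","w1");print(st())
cv2.imwrite("pics/w1b.png",cv2.resize(im[:,:,::-1],(800,600),interpolation=cv2.INTER_CUBIC))
for n in("notebook","stop","knob","jig"):
    for d in masks_of(n,"wrist")[:2]:
        p=d["pixels"].astype(np.uint8);c=max(cv2.findContours(p,0,2)[0],key=cv2.contourArea);print(n,d["conf"],d["at"],p.sum(),np.round(cv2.boxPoints(cv2.minAreaRect(c))).tolist())
E
```

```text
{'clock': 0.7, 'joint_pos': [0.2108, 0.2498, 0.1931, 1.5228, 0.0018, 1.7855], 'eef_pos': [0.4982, 0.1072, 0.2996], 'tool_rot': [0.7085, 0.7057, -0.0032, -0.0031], 'ft_force': [0.085, -0.2747, 0.7905], 'grip_width': 0.0659}
notebook 0.94 [46.5, 37.3] 7232 [[-0.0, 0.0], [97.0, 0.0], [97.0, 98.0], [0.0, 98.0]]
notebook 0.92 [132.0, 328.5] 1603 [[96.0, 320.0], [147.0, 310.0], [152.0, 334.0], [101.0, 344.0]]
stop 0.68 [325.2, 162.1] 29358 [[220.0, 94.0], [403.0, 46.0], [469.0, 297.0], [286.0, 345.0]]
stop 0.62 [379.9, 146.1] 3300 [[290.0, 135.0], [419.0, 104.0], [430.0, 150.0], [302.0, 181.0]]
knob 0.7 [393.3, 141.8] 1064 [[358.0, 139.0], [422.0, 121.0], [428.0, 140.0], [363.0, 158.0]]
jig 0.63 [323.9, 164.7] 29639 [[219.0, 95.0], [402.0, 45.0], [470.0, 296.0], [286.0, 346.0]]
```

View pics/w1b.png

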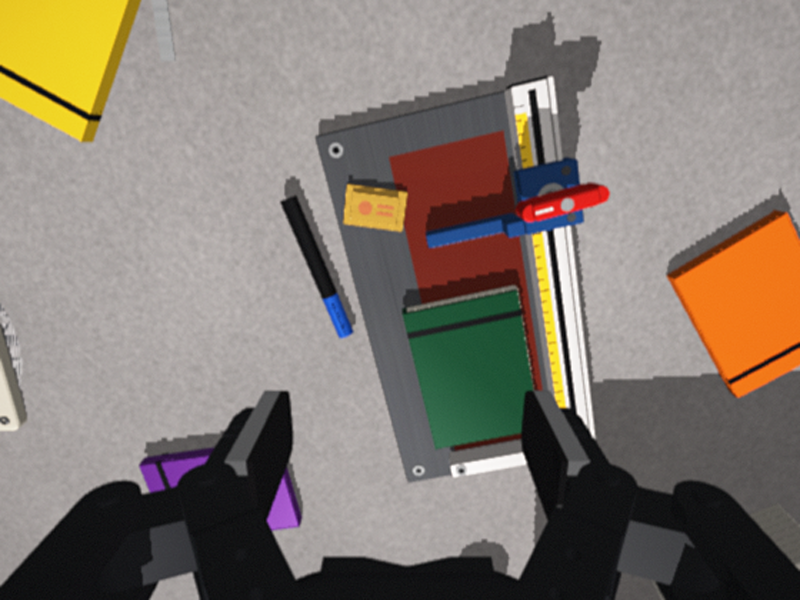

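```bash
python3 - <<'E'
from h import *
from scipy.optimize import least_squares
im,P1,K=load("w1")
m=camera_model("wrist");T=np.eye(4);T[:3,:3]=R.from_quat([.707,.707,-.001,-.001]).as_matrix();T[:3,3]=[.499,0,.23];P0=T@m['T_tool_cam']
s=560/800
obs=[(P1,(316*s,134*s),(-100,180,12)),(P1,(408*s,482*s),(-100,-180,12)),(P1,(508*s,88*s),(60,180,42)),(P0,(283,303),(-100,-180,12))]
f=lambda q:np.concatenate([(proj(j2w(X,q),P,K)[0]-p) for P,p,X in obs])
r=least_squares(f,[.55,.1,.2]);q=r.x;print(q,np.round(r.fun,1))
w2j=lambda W:np.c_[(W[:,:2]-q[:2])@np.array([[np.cos(q[2]),-np.sin(q[2])],[np.sin(q[2]),np.cos(q[2])]])*1000,W[:,2]*1000]
sh=lambda n,px,z,P:print(n,np.round(w2j(back(px,z,P,K)),1).tolist())
a=np.array([[404,310],[519,290],[436,447]])*s
sh("nb w1",a,.028,P1);sh("nb w0",[[279,140],[383,120],[399,254],[306,271]],.028,P0)
sh("knob ends/centre z100",np.array([[522,212],[608,193],[567,204]])*s,.1,P1)
sh("blade face ends z31",np.array([[429,247],[505,233]])*s,.031,P1)
sh("blade w0 z31",[[303,76],[378,56]],.031,P0)
sh("rail w0 end rear, fence inner top",[[450,291]],.042,P0);sh("fence",[[322,287],[415,268]],.034,P0)
print("knob world",back(np.array([567,204])*s,.1,P1,K))
np.save("q.npy",q)
# overlay
o=cv2.resize(im[:,:,::-1],(800,600),interpolation=cv2.INTER_CUBIC).copy()
ks=w2j(back(np.array([567,204])*s,.1,P1,K))[0,1]
for L in [[(-100,-180,12),(-100,180,12),(100,180,12),(100,-180,12),(-100,-180,12)],[(60,-180,42),(60,180,42),(90,180,42),(90,-180,42),(60,-180,42)],[(-50,-150,34),(60,-150,34)],[(-26,ks-25,31),(52,ks-25,31),(52,ks-13,31),(-26,ks-13,31),(-26,ks-25,31)]]:
    cv2.polylines(o,[np.round(proj(j2w(L,q),P1,K)/s).astype(int)],False,(255,255,0),1)
cv2.imwrite("pics/ov1.png",o[50:500,250:650])
E
```

```text
[0.55412163 0.03659096 0.21607356] [-1.5  0.8 -0.2  0.6  1.8 -1.6 -0.3  1.1]
nb w1 [[-59.1, 17.7, 28.0], [44.8, 14.0, 28.0], [-60.0, -131.1, 28.0]]
nb w0 [[-59.7, 17.0, 28.0], [43.8, 13.8, 28.0], [43.1, -133.8, 28.0], [-62.2, -132.5, 28.0]]
knob ends/centre z100 [[43.9, 95.6, 100.0], [103.3, 95.6, 100.0], [75.0, 94.3, 100.0]]
blade face ends z31 [[-25.2, 70.1, 31.0], [40.2, 67.9, 31.0]]
blade w0 z31 [[-24.7, 69.8, 31.0], [45.7, 71.7, 31.0]]
rail w0 end rear, fence inner top [[89.8, -183.5, 42.0]]
fence [[-48.1, -153.1, 34.0], [57.0, -151.5, 34.0]]
knob world [[0.60717917 0.14478557 0.1       ]]
```

View pics/ov1.png

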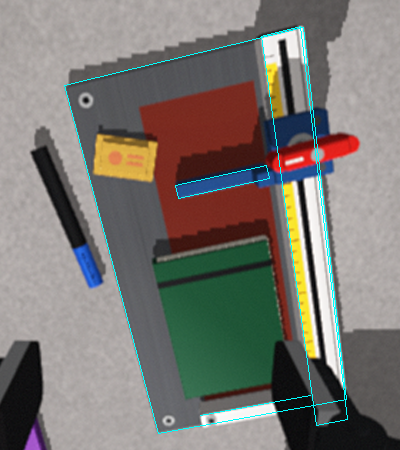

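jog_arm([
  [[-40, -5, 30, 0, 0, -6.3, 0], [-40, -10, 30, 0, 0, -6.3, 0], [-40, -20, 30, 0, 0, 0, 0], [-30, -15, 30, 0, 0, 0, 0], [0, 0, 0, 0, 0, 0, 0]],
])

```text
clock: 1.4
eef_pos: [0.4669, -0.0525, 0.1779]
tool_rot: [0.625, 0.781, -0.002, -0.004]
ft_force: [-0.9, 0.6, -0.6]
grip_width: -0.0002
```

```bash
cat >> h.py <<'E'
def tj():
    q=np.load("q.npy");o=get_obs();c,s=np.cos(q[2]),np.sin(q[2]);d=o['eef_pos']-np.array([q[0],q[1],0])
    Rj=R.from_euler('z',q[2]);A=(Rj.inv()*R.from_quat(o['tool_rot'])).as_matrix();f=Rj.inv().apply(o['ft_force'])
    print("t %.2f jig"%o['clock'],np.round([(c*d[0]+s*d[1])*1e3,(-s*d[0]+c*d[1])*1e3,d[2]*1e3],1),"toolx",np.round(A[:,0],3),"toolz",np.round(A[:,2],3),"F",np.round(f,1),"w %.1f"%(o['grip_width']*1e3),"j6 %.2f"%o['joint_pos'][5])
E
python3 -c "from h import *;tj()"
```

```text
t 1.40 jig [-104.3  -68.4  177.9] toolx [-0.004  1.     0.003] toolz [-0.008  0.003 -1.   ] F [-0.8  0.8 -0.6] w -0.2 j6 1.24
```

jog_arm([
  [[3, 4, 45, 0, 0, 0, 0], [0, 4, 45, 0, 0, 0, 0], [0, 0, 40, 0, 0, 0, 0], [0, 0, 20, 0, 0, 0, 0], [0, 0, 6, 0, 0, 0, 0]],
])

```text
clock: 1.9
eef_pos: [0.4762, -0.052, 0.0199]
tool_rot: [0.629, 0.777, 0.0, -0.0]
ft_force: [0.1, -0.4, 0.2]
grip_width: 0.0
```

```bash
python3 -c "from h import *;tj()"
```

```text
t 1.90 jig [-95.1 -69.8  19.9] toolx [0.006 1.    0.001] toolz [ 0.     0.001 -1.   ] F [ 0.  -0.4  0.2] w 0.0 j6 1.25
```

jog_arm([
  [[0, 8, 0, 0, 0, 0, 0], [0, 8, 0, 0, 0, 0, 0], [0, 6, 0, 0, 0, 0, 0], [0, 4, 0, 0, 0, 0, 0], [0, 4, 0, 0, 0, 0, 0]],
])

```text
clock: 2.4
eef_pos: [0.5116, -0.0456, 0.0241]
tool_rot: [0.629, 0.777, 0.002, 0.002]
ft_force: [-0.2, 0.7, -0.9]
grip_width: 0.0002
```

```bash
python3 -c "from h import *;tj()"
```

```text
t 2.40 jig [-59.2 -71.2  24.1] toolx [ 0.007  1.    -0.001] toolz [ 0.007 -0.001 -1.   ] F [-0.   0.7 -0.9] w 0.2 j6 1.27
```

jog_arm([
  [[0, 3, 0, 0, 0, 0, 0], [0, 3, 0, 0, 0, 0, 0]],
])

```text
clock: 2.6
eef_pos: [0.5189, -0.0442, 0.0252]
tool_rot: [0.629, 0.777, 0.003, 0.003]
ft_force: [-1.2, 0.5, -0.2]
grip_width: 0.0001
```

```bash
python3 - <<'E'
from h import *
tj()
im,P,K,o=look("wrist","w2");cv2.imwrite("pics/w2b.png",im[:,:,::-1])
E
```

```text
t 2.60 jig [-51.7 -71.3  25.2] toolx [ 0.006  1.    -0.001] toolz [ 0.009 -0.002 -1.   ] F [-1.1  0.7 -0.2] w 0.1 j6 1.28
```

View pics/w2b.png

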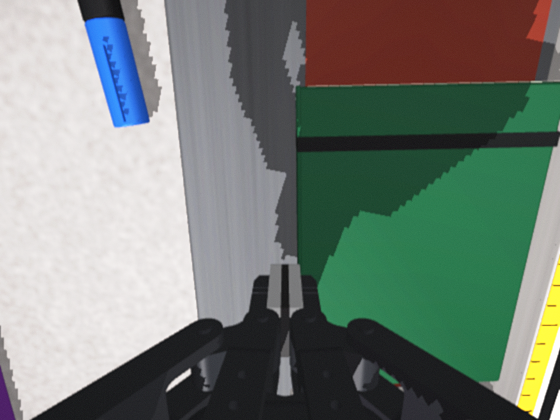

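jog_arm([
  [[0, -1, 5, 0, 0, 0, 0], [0, 2, 1, 0, 0, 0, 0], [0, 2, 1, 0, 0, 0, 0], [0, 2, 1, 0, 0, 0, 0]],
])

```text
clock: 3.05
eef_pos: [0.5197, -0.0442, 0.0214]
tool_rot: [0.63, 0.777, 0.0, 0.002]
ft_force: [-7.3, -1.1, 13.2]
grip_width: 0.0004
```

```bash
python3 -c "from h import *;tj()"
```

```text
t 3.05 jig [-50.9 -71.6  21.4] toolx [ 0.007  1.    -0.003] toolz [ 0.003 -0.003 -1.   ] F [-7.3  0.5 13.2] w 0.4 j6 1.28
```

jog_arm([
  [[0, -10, 0, 0, 0, 0, 0], [0, 0, -40, 0, 0, 0, 0], [40, 20, 0, 0, 0, 0, 0], [40, 20, 0, 0, 0, 0, 0], [36, 13, 0, 0, 0, 0, 0]],
])

```text
clock: 3.55
eef_pos: [0.5353, 0.0756, 0.0612]
tool_rot: [0.635, 0.773, -0.001, 0.001]
ft_force: [0.6, 0.3, 0.0]
grip_width: 0.0002
```

```bash
python3 - <<'E'
from h import *
tj()
im,P,K,o=look("wrist","w3");cv2.imwrite("pics/w3b.png",im[:,:,::-1])
E
```

```text
t 3.55 jig [-10.   42.1  61.2] toolx [ 0.021  1.    -0.003] toolz [ 0.    -0.003 -1.   ] F [0.7 0.2 0. ] w 0.2 j6 1.52
```

View pics/w3b.png

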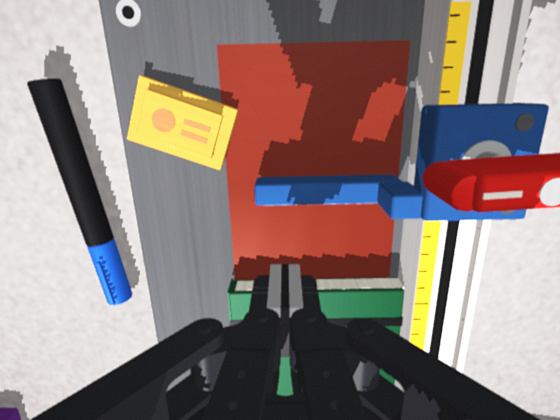

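```bash
cat >> h.py <<'E'
def bj(px,z,P,K):
    q=np.load("q.npy");W=back(px,z,P,K);c,s=np.cos(q[2]),np.sin(q[2]);return np.round(np.c_[(W[:,:2]-q[:2])@np.array([[c,-s],[s,c]])*1e3],1).tolist()
E
python3 - <<'E'
from h import *
im,P,K=load("w3")
print("nb",bj([[230,291],[403,290],[403,319]],.028,P,K),"blade",bj([[256,204],[375,207]],.031,P,K),"rail top front",bj([[425,218],[416,310]],.042,P,K))
E
```

```text
nb [[-43.7, 15.6], [58.7, 14.1], [60.5, -6.3]] blade [[-25.3, 70.3], [38.0, 67.2]] rail top front [[60.6, 64.5], [61.7, 9.9]]
```

jog_arm([
  [[1, 0, 20, 0, 0, -1.2, 0], [0, 0, 20, 0, 0, 0, 0], [-6, 0, 1, 0, 0, 0, 0], [-6, 0, 1, 0, 0, 0, 0], [-6, 0, 1, 0, 0, 0, 0]],
])

```text
clock: 4.1
eef_pos: [0.5384, 0.0667, 0.0164]
tool_rot: [0.621, 0.784, 0.001, -0.0]
ft_force: [0.3, 0.3, 0.4]
grip_width: -0.0
```

```bash
python3 -c "from h import *;tj()"
```

```text
t 4.10 jig [-8.9 32.8 16.4] toolx [-0.015  1.     0.001] toolz [ 0.001  0.001 -1.   ] F [0.4 0.2 0.4] w -0.0 j6 1.46
```

jog_arm([
  [[-5, 0, -3, 0, 0, 0.8, 0], [-5, 0, 0, 0, 0, 0, 0], [-5, 0, 0, 0, 0, 0, 0], [-4, 0, 0, 0, 0, 0, 0]],
])

```text
clock: 4.5
eef_pos: [0.5444, 0.0446, 0.0219]
tool_rot: [0.628, 0.778, 0.002, 0.001]
ft_force: [-0.6, 0.4, -0.7]
grip_width: -0.0
```

```bash
python3 -c "from h import *;tj()"
```

```text
t 4.50 jig [-7.8  9.9 21.9] toolx [0.004 1.    0.001] toolz [ 0.004  0.001 -1.   ] F [-0.5  0.6 -0.7] w -0.0 j6 1.44
```

jog_arm([
  [[-2, 0, 2, 0, 0, 0, 0], [-2, 0, 1, 0, 0, 0, 0], [-2, 0, 1, 0, 0, 0, 0]],
])

```text
clock: 4.8
eef_pos: [0.5454, 0.0443, 0.0195]
tool_rot: [0.627, 0.779, 0.008, -0.004]
ft_force: [-3.1, 6.5, 4.0]
grip_width: -0.0002
```

```bash
python3 -c "from h import *;tj()"
```

```text
t 4.80 jig [-6.8  9.4 19.5] toolx [0.001 1.    0.016] toolz [ 0.007  0.016 -1.   ] F [-1.6  7.   4. ] w -0.2 j6 1.43
```

jog_arm([
  [[10, 0, 0, 0, 0, 0, 0], [10, 0, -30, 0, 0, 0, 0], [30, 0, -45, 0, 0, 0, 0], [20, 0, -45, 0, 0, 0, 0], [0, 0, -20, 0, 0, 0, 30]],
])

```text
clock: 5.3
eef_pos: [0.5266, 0.1114, 0.1589]
tool_rot: [0.628, 0.778, 0.003, -0.006]
ft_force: [0.5, 0.0, -0.2]
grip_width: 0.0133
```

```bash
python3 - <<'E'
from h import *
tj()
im,P,K,o=look("wrist","w4")
o=im[:,:,::-1].copy()
cv2.imwrite("pics/w4b.png",cv2.resize(o[120:420,150:550],(800,600),interpolation=cv2.INTER_CUBIC))
E
```

```text
t 5.30 jig [-10.8  78.9 158.9] toolx [0.003 1.    0.014] toolz [-0.003  0.014 -1.   ] F [ 0.5 -0.1 -0.2] w 13.3 j6 1.56
```

View pics/w4b.png

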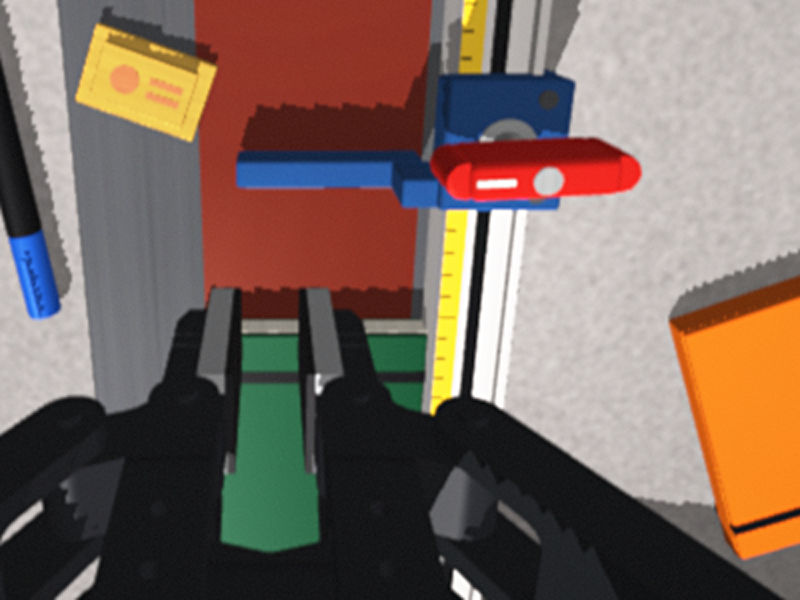

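```bash
python3 - <<'E'
from h import *
im,P,K=load("w4");s=lambda a:np.array(a)/2+[150,120]
print("nb end",bj(s([[426,334],[370,334],[245,334],[424,408]]),.028,P,K),"knob ends,dot",bj(s([[447,182],[632,175],[549,180]]),.1,P,K),"blade",bj(s([[240,187],[390,187]]),.031,P,K),"rail",bj(s([[446,230],[435,370]]),.042,P,K))
E
```

```text
nb end [[59.1, -2.3], [33.5, -2.2], [-23.4, -2.1], [60.7, -42.0]] knob ends,dot [[43.8, 93.8], [101.0, 95.9], [75.5, 94.3]] blade [[-24.3, 69.6], [38.6, 69.4]] rail [[60.5, 54.3], [60.7, -12.0]]
```

jog_arm([
  [[8, 43, 0, 0, 0, 0, 50], [8, 43, 0, 0, 0, 0, 50], [0, 0, 0, 0, 0, -8.5, 50], [0, 0, 0, 0, 0, -8.5, 50], [0, 0, 0, 0, 0, -8.5, 50]],
])

```text
clock: 5.85
eef_pos: [0.607, 0.1466, 0.157]
tool_rot: [0.437, 0.9, 0.002, -0.006]
ft_force: [0.2, -1.3, 0.3]
grip_width: 0.0498
```

jog_arm([
  [[0, 0, 0, 0, 0, -8.5, 50], [0, 0, 0, 0, 0, -8.5, 50], [0, 0, 0, 0, 0, -8.5, 50], [0, 0, 0, 0, 0, -8.5, 50], [0, 0, 0, 0, 0, -8.5, 50]],
])

```text
clock: 6.35
eef_pos: [0.6061, 0.147, 0.1532]
tool_rot: [0.077, 0.997, 0.001, -0.006]
ft_force: [0.0, 0.0, 0.6]
grip_width: 0.0499
```

```bash
python3 -c "from h import *;tj()"
```

```text
t 6.35 jig [ 74.5  96.7 153.2] toolx [-0.932  0.362  0.012] toolz [-0.011  0.006 -1.   ] F [0.  0.  0.6] w 49.9 j6 0.39
```

jog_arm([
  [[0, 0, 0, 0, 0, -8.0, 50], [0, 0, 0, 0, 0, -8.0, 50], [0, 0, 0, 0, 0, -7.0, 50], [0, -2, 35, 0, 0, 0, 50], [0, 0, 35, 0, 0, 0, 50]],
])

```text
clock: 6.85
eef_pos: [0.61, 0.1465, 0.0854]
tool_rot: [-0.134, 0.991, 0.001, 0.0]
ft_force: [0.4, 0.9, -0.3]
grip_width: 0.0499
```

```bash
python3 -c "from h import *;tj()"
```

```text
t 6.85 jig [78.1 95.4 85.4] toolx [-0.999 -0.052 -0.001] toolz [ 0.001  0.002 -1.   ] F [ 0.6  0.8 -0.3] w 49.9 j6 -0.03
```

Centre (x −3 → tool +x 3), lower to z≈68, close.

jog_arm([
  [[3, -1, 12, 0, 0, 0, 50], [0, 0, 5, 0, 0, 0, 50], [0, 0, 0, 0, 0, 0, 10], [0, 0, 0, 0, 0, 0, 5], [0, 0, 0, 0, 0, 0, 5]],
])

```text
clock: 7.35
eef_pos: [0.6033, 0.1445, 0.0618]
tool_rot: [-0.134, 0.991, -0.0, -0.005]
ft_force: [0.1, 0.6, -4.6]
grip_width: 0.0123
```

```bash
python3 -c "from h import *;tj()"
```

```text
t 7.35 jig [71.2 94.8 61.8] toolx [-0.999 -0.052  0.01 ] toolz [-0.01  0.   -1.  ] F [ 0.2  0.6 -4.6] w 12.3 j6 -0.03
```

jog_arm([
  [[0, 0, -2, 0, 0, 0, 30], [-2, 0, -2, 0, 0, 0, 30], [-1, 0, -1, 0, 0, 0, 30], [0, 0, 0, 0, 0, 0, 30]],
])

```text
clock: 7.75
eef_pos: [0.6091, 0.1459, 0.0706]
tool_rot: [-0.134, 0.991, -0.0, -0.001]
ft_force: [0.3, -0.3, -0.3]
grip_width: 0.0299
```

```bash
python3 -c "from h import *;tj()"
```

```text
t 7.75 jig [77.2 95.  70.6] toolx [-0.999 -0.052  0.003] toolz [-0.003 -0.    -1.   ] F [ 0.3 -0.4 -0.3] w 29.9 j6 -0.03
```

jog_arm([
  [[1, 0, 2, 0, 0, 0, 30], [0, 0, 0, 0, 0, 0, 5], [0, 0, 0, 0, 0, 0, 5], [0, 0, 0, 0, 0, 0, 5]],
])

```text
clock: 8.15
eef_pos: [0.6087, 0.146, 0.0694]
tool_rot: [-0.134, 0.991, 0.0, -0.001]
ft_force: [-0.1, 1.1, 0.3]
grip_width: 0.0124
```

```bash
python3 -c "from h import *;tj()"
```

```text
t 8.15 jig [76.7 95.2 69.4] toolx [-0.999 -0.052  0.001] toolz [-0.001  0.    -1.   ] F [0.2 1.1 0.3] w 12.4 j6 -0.03
```

jog_arm([
  [[0, 0, 0, 0, 0, -8, 5], [0, 0, 0, 0, 0, -8, 5], [0, 0, 0, 0, 0, -8, 5], [0, 0, 0, 0, 0, -8, 5], [0, 0, 0, 0, 0, -8, 5]],
])

```text
clock: 8.65
eef_pos: [0.6083, 0.1467, 0.0694]
tool_rot: [-0.476, 0.879, 0.001, -0.0]
ft_force: [-0.2, -0.1, 1.0]
grip_width: 0.0125
```

```bash
python3 -c "from h import *;tj()"
```

```text
t 8.65 jig [76.5 95.9 69.4] toolx [-0.713 -0.701 -0.   ] toolz [-0.001  0.002 -1.   ] F [-0.2 -0.1  1. ] w 12.5 j6 -0.76
```

jog_arm([
  [[0, 0, 0, 0, 0, -8, 5], [0, 0, 0, 0, 0, -8, 5], [0, 0, 0, 0, 0, -8, 5], [0, 0, 0, 0, 0, -8, 5], [0, 0, 0, 0, 0, -7, 5]],
])

```text
clock: 9.15
eef_pos: [0.6075, 0.1469, 0.0694]
tool_rot: [0.752, -0.659, -0.002, 0.0]
ft_force: [-0.1, 0.0, 1.6]
grip_width: 0.0121
```

```bash
python3 -c "
from h import *
tj();im,P,K,o=look('side','s5');cv2.imwrite('pics/s5b.png',cv2.resize(im[150:300,170:340,::-1],(680,600),interpolation=2))"
```

```text
t 9.15 jig [75.7 96.3 69.4] toolx [-0.085 -0.996 -0.003] toolz [-0.003  0.003 -1.   ] F [-0.1  0.   1.6] w 12.1 j6 -1.47
```

View pics/s5b.png

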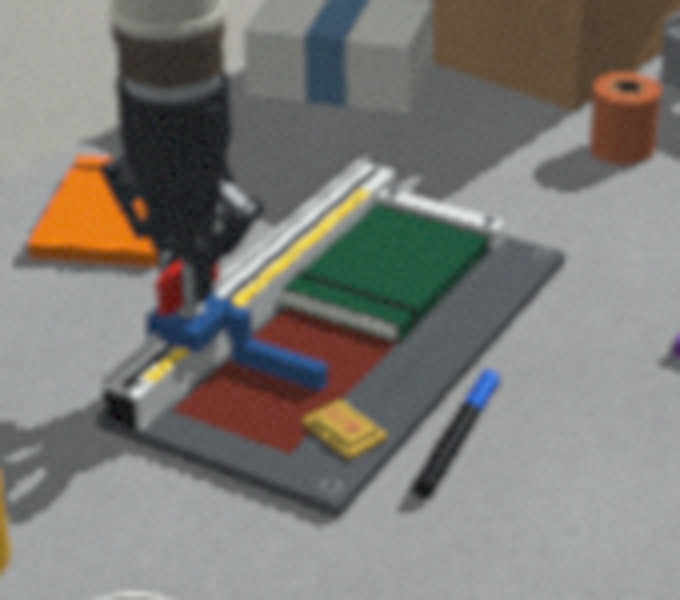

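jog_arm([
  [[12, -1, 0, 0, 0, 0, 5], [12, -1, 0, 0, 0, 0, 5], [12, -1, 0, 0, 0, 0, 5], [8, -0.7, 0, 0, 0, 0, 5], [4, -0.3, 0, 0, 0, 0, 5]],
])

```text
clock: 9.7
eef_pos: [0.6183, 0.0974, 0.0694]
tool_rot: [0.751, -0.66, -0.003, -0.001]
ft_force: [-1.1, 0.9, 0.7]
grip_width: 0.0119
```

```bash
python3 -c "from h import *;tj()"
```

```text
t 9.70 jig [75.8 45.7 69.4] toolx [-0.087 -0.996 -0.005] toolz [-0.002  0.005 -1.   ] F [-0.9  1.2  0.7] w 11.9 j6 -1.55
```

jog_arm([
  [[6, -0.5, 0, 0, 0, 0, 5], [4, -0.3, 0, 0, 0, 0, 5], [2, -0.2, 0, 0, 0, 0, 5], [1, 0, 0, 0, 0, 0, 5]],
])

```text
clock: 10.1
eef_pos: [0.6216, 0.0825, 0.0694]
tool_rot: [0.75, -0.661, -0.003, -0.001]
ft_force: [0.5, 1.6, 0.9]
grip_width: 0.0121
```

```bash
python3 -c "
from h import *
tj();im,P,K,o=look('wrist','w6');cv2.imwrite('pics/w6b.png',im[:,:,::-1])"
```

```text
t 10.10 jig [75.7 30.3 69.4] toolx [-0.089 -0.996 -0.005] toolz [-0.002  0.005 -1.   ] F [0.8 1.5 0.9] w 12.1 j6 -1.57
```

View pics/w6b.png

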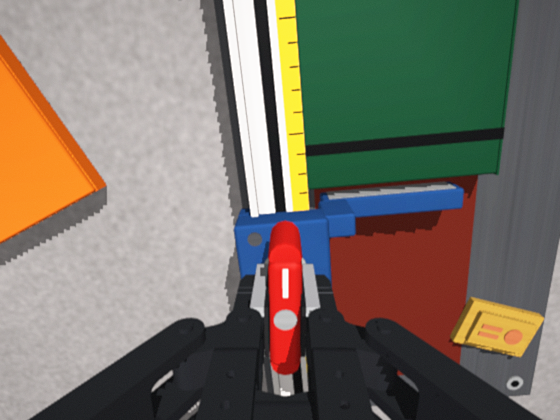

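jog_arm([
  [[1.5, -0.1, 0, 0, 0, 0, 5], [1.0, -0.1, 0, 0, 0, 0, 5], [0.5, 0, 0, 0, 0, 0, 5]],
])

```text
clock: 10.45
eef_pos: [0.6222, 0.08, 0.0694]
tool_rot: [0.751, -0.661, -0.003, -0.001]
ft_force: [0.3, 1.0, 1.1]
grip_width: 0.0124
```

```bash
python3 -c "
from h import *
tj();im,P,K=load('w6');print(bj([[470,174.5],[400,180]],.028,P,K),bj([[335,194],[458,185]],.031,P,K),bj([[335,194],[458,185]],.028,P,K))"
```

```text
t 10.45 jig [75.8 27.8 69.4] toolx [-0.088 -0.996 -0.005] toolz [-0.002  0.005 -1.   ] F [0.5 0.9 1.1] w 12.4 j6 -1.57
[[-30.2, -2.8], [8.1, -3.2]] [[44.6, 0.7], [-22.6, 1.7]] [[44.2, 1.6], [-24.1, 2.6]]
```

jog_arm([
  [[1.0, -0.1, 0, 0, 0, 0, 5], [0.6, 0, 0, 0, 0, 0, 5]],
])

```text
clock: 10.65
eef_pos: [0.6224, 0.0786, 0.0694]
tool_rot: [0.751, -0.66, -0.003, -0.001]
ft_force: [-1.2, 1.1, 0.7]
grip_width: 0.0122
```

jog_arm([
  [[0.8, 0, 0, 0, 0, 0, 5], [0.6, 0, 0, 0, 0, 0, 5]],
])

```text
clock: 10.85
eef_pos: [0.6228, 0.0773, 0.0694]
tool_rot: [0.751, -0.66, -0.002, -0.001]
ft_force: [-0.5, 2.0, 1.3]
grip_width: 0.0122
```

```bash
python3 -c "
from h import *
tj()"
```

```text
t 10.85 jig [75.8 25.  69.4] toolx [-0.088 -0.996 -0.005] toolz [-0.001  0.005 -1.   ] F [-0.1  2.1  1.3] w 12.2 j6 -1.58
```

jog_arm([
  [[0.8, 0, 0, 0, 0, 0, 5], [0.6, 0, 0, 0, 0, 0, 5]],
])

```text
clock: 11.05
eef_pos: [0.6228, 0.0769, 0.0694]
tool_rot: [0.751, -0.66, -0.003, -0.002]
ft_force: [-0.6, 3.2, 1.3]
grip_width: 0.0121
```

jog_arm([
  [[0.8, 0, 0, 0, 0, 0, 5]],
])

```text
clock: 11.15
eef_pos: [0.6228, 0.0769, 0.0694]
tool_rot: [0.751, -0.66, -0.004, -0.002]
ft_force: [-0.6, 3.9, 1.3]
grip_width: 0.012
```

```bash
python3 -c "
from h import *
tj();im,P,K,o=look('wrist','w7');cv2.imwrite('pics/w7b.png',cv2.resize(im[100:280,300:540,::-1],(800,600),interpolation=2))"
```

```text
t 11.15 jig [75.8 24.6 69.4] toolx [-0.087 -0.996 -0.009] toolz [-0.001  0.009 -1.   ] F [0.3 3.9 1.3] w 12.0 j6 -1.58
```

View pics/w7b.png

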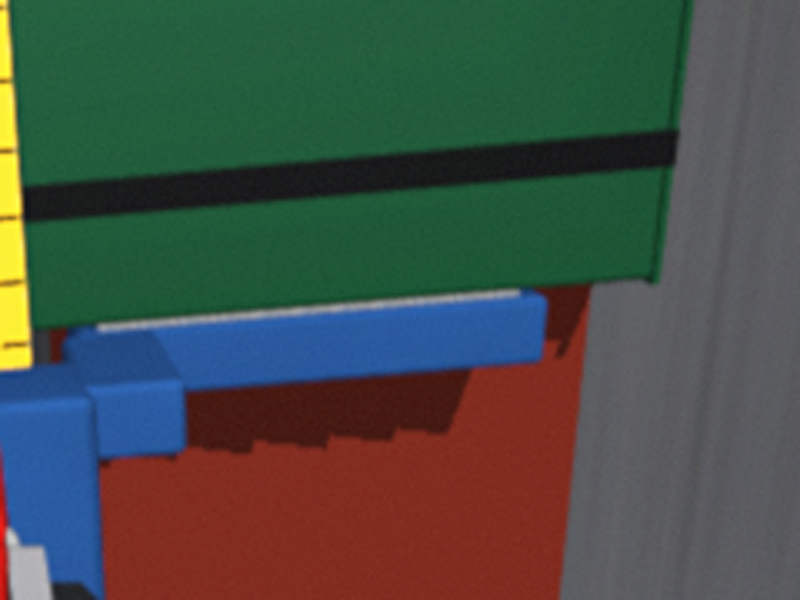

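jog_arm([
  [[0, 0, 0, 0, 0, 8, 5], [0, 0, 0, 0, 0, 8, 5], [0, 0, 0, 0, 0, 8, 5], [0, 0, 0, 0, 0, 8, 5], [0, 0, 0, 0, 0, 8, 5]],
])

```text
clock: 11.7
eef_pos: [0.6236, 0.0766, 0.0694]
tool_rot: [-0.469, 0.883, 0.003, 0.001]
ft_force: [-0.3, 2.4, 1.3]
grip_width: 0.0121
```

```bash
python3 -c "
from h import *
tj()"
```

```text
t 11.70 jig [76.5 24.2 69.4] toolx [-0.724 -0.69  -0.005] toolz [ 0.     0.007 -1.   ] F [0.3 2.4 1.3] w 12.1 j6 -0.86
```

jog_arm([
  [[0, 0, 0, 0, 0, 8, 5], [0, 0, 0, 0, 0, 8, 5], [0, 0, 0, 0, 0, 8, 5], [0, 0, 0, 0, 0, 8, 5], [0, 0, 0, 0, 0, 8, 5]],
])

```text
clock: 12.2
eef_pos: [0.6241, 0.076, 0.0694]
tool_rot: [-0.126, 0.992, 0.002, 0.0]
ft_force: [-0.1, 3.0, 1.8]
grip_width: 0.0122
```

jog_arm([
  [[0, 0, 0, 0, 0, 3, 5], [0, 0, 0, 0, 0, 2, 5]],
])

```text
clock: 12.4
eef_pos: [0.6241, 0.0759, 0.0694]
tool_rot: [-0.08, 0.997, 0.002, 0.0]
ft_force: [-0.8, 1.5, 0.8]
grip_width: 0.0124
```

```bash
python3 -c "
from h import *
tj()"
```

```text
t 12.40 jig [76.7 23.4 69.4] toolx [-0.998  0.055 -0.   ] toolz [ 0.001  0.003 -1.   ] F [-0.5  1.6  0.8] w 12.4 j6 -0.04
```

jog_arm([
  [[0, 0, 0, 0, 0, 0, 40], [0, 0, 0, 0, 0, 0, 40], [0, 0, -30, 0, 0, 0, 40], [0, 0, -45, 0, 0, 0, 40], [40, 0, -45, 0, 0, 0, 40]],
])

```text
clock: 12.9
eef_pos: [0.5887, 0.0663, 0.1756]
tool_rot: [-0.08, 0.997, -0.003, -0.009]
ft_force: [-0.2, 0.9, 0.3]
grip_width: 0.0402
```

jog_arm([
  [[50, 0, -20, 0, 0, 0, 40], [0, 0, 0, 0, 0, 0, 40]],
])

```text
clock: 13.1
eef_pos: [0.5394, 0.0567, 0.2009]
tool_rot: [-0.08, 0.997, -0.004, -0.006]
ft_force: [0.5, 0.7, -0.4]
grip_width: 0.0401
```

```bash
python3 -c "
from h import *
tj();im,P,K,o=look('wrist','w8');cv2.imwrite('pics/w8b.png',cv2.resize(im[:,:,::-1],(800,600),interpolation=2))"
```

```text
t 13.10 jig [-10.1  22.8 200.9] toolx [-0.998  0.057  0.013] toolz [-0.014 -0.006 -1.   ] F [ 0.7  0.6 -0.4] w 40.1 j6 -0.05
```

View pics/w8b.png

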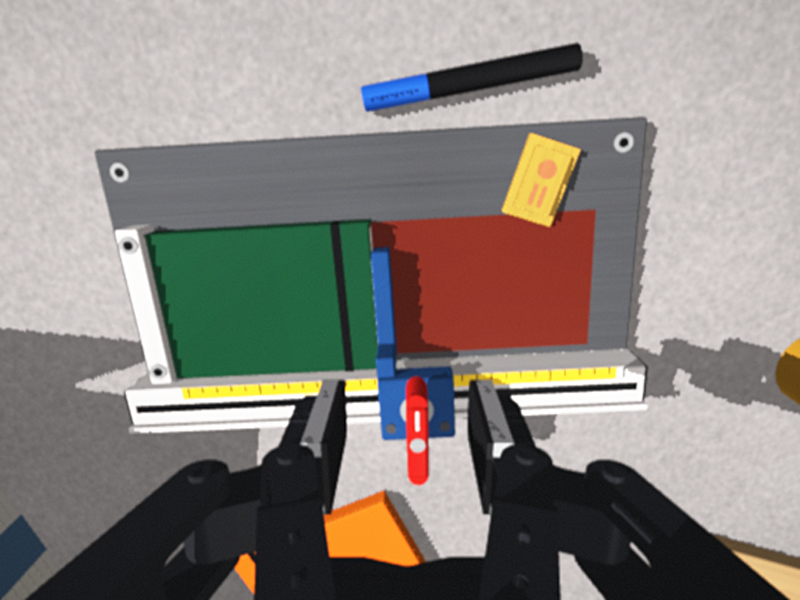

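```bash
python3 -c "
from h import *
im,P,K=load('w8');s=.7
print('nb',bj(np.array([[148,234],[371,220],[177,377],[375,369]])*s,.028,P,K),'blade',bj(np.array([[373,252],[378,345]])*s,.031,P,K),'knob',bj(np.array([[416,385],[418,475]])*s,.1,P,K))"
```

```text
nb [[-45.6, -147.0], [-46.4, -0.2], [58.2, -149.1], [59.7, -5.9]] blade [[-25.9, -0.3], [40.0, -2.0]] knob [[36.3, 23.9], [96.1, 21.9]]
```

```bash
python3 -c "
from h import *
tj();print(job_done())"
```

```text
t 13.15 jig [ -6.9  22.6 200.5] toolx [-0.998  0.057  0.009] toolz [-0.01  -0.006 -1.   ] F [1.5 0.2 0.4] w 40.0 j6 -0.05
the job is handed in; nothing more can be done
None
```

I set the jig up and handed the job in at about 13 s. It reported no verdict, so what follows are my own last checks.

- **What I did:** I pushed the notebook against the rail, then against the end fence. I turned the knob free and slid the stop along the rail until it touched the notebook. I then locked the knob and pulled the arm clear.
- **Forces:** The wrist force read about 4 N at the stop's touch, of which about 2 N is the stop's own sliding friction. This is well under the 30 N limit. The highest force while pushing the notebook was about 15 N, part of it downward.
- **Notebook:** In the last picture its front edge is at jig x ≈ -46 mm (home is -45). Its slope is about 0.005 rad, so it is square.
- **Stop:** The blade's face is at jig y ≈ -0.3 to -2 mm (ideal -2). The close-up before locking showed it up against the notebook.
- **Knob:** It is across the rail, at about 1.6 rad, which is locked.
- **Bystanders:** The die and marker look unmoved. I did not re-measure the bystanders out of view in that last picture, but the arm never went near them.
- **Scatter:** Single hand-picked corner points scattered by 2 to 4 mm in the last, oblique picture. For example, the notebook corners at the stop end read -0.2 and -5.9 mm. An earlier, closer view gave a consistent -2.2 mm along that edge, and I trusted that one.

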